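# Touch the sprung probe to the next blank

## Task

Two aluminium blanks sit in tilting fixtures; the next one to be engraved is the one whose fixture has the tall bit case standing on its side ledge (a round collet nut stands on the other). Take the sprung probe out of its stand and hold its tip inside the ring engraved on that blank, the probe square to the sloping face and pressed gently so that the plunger is about half way in, never to its end stop. Finish while still holding it there, in the gripper; do not touch the other fixture or its blank with the probe, and leave the bit case, the nut and the tilt of both blanks as they are.

Things in the scene. Friction and masses are not known exactly. Their poses are not given: they have to be found in the camera images.
- probe: loose sprung probe, about 120 g, 120 mm long, upright in the stand. Origin on its axis at the tip of the unpressed plunger; z along the axis from tip to top. From the tip: plunger 6 mm dia, shows 22 mm; steel barrel 18 mm dia, 22 to 62 mm; ribbed aluminium grip 26 x 26 mm square (sides along its x, y), 62 to 112 mm, resting on the stand's top; cap 18 mm dia to 120 mm
- probe_tip (a point): the round end of the plunger, its very tip on the probe's axis; axes as the probe's; moves up into the probe as the plunger is pressed
- plunger (a joint): how far the plunger is pressed into the probe, 0 (out) to 0.012 m (end stop). Spring: 1.0 N to start moving, then 0.25 N per mm, 4 N at the end; half way in is 0.006 m, 2.5 N
- stand: black block 70 x 70 x 70 mm, fixed, origin at the centre of its underside; a vertical through hole of 21 mm dia in its middle holds the probe's barrel (40 mm deep in it). The barrel and plunger are 62 mm long, so lift the probe more than 62 mm to clear it.
- left_fixture: fixed tilting fixture on the left (y above 0). Origin: centre of the underside of its dark base, 120 x 120 x 12 mm; low edge to -x. Ledge 60 x 55 mm on its -y side. Cradle hinged along y, 45 mm to -x and 30 mm up, holds a 90 x 70 x 8 mm aluminium blank (face 20 mm off the hinge axis) between jaws 4 mm higher than the face. Cheeks 52 mm to each side, 70 mm high.
- right_fixture: fixed tilting fixture on the right (y below 0). Origin: centre of the underside of its dark base, 120 x 120 x 12 mm; low edge to -x. Ledge 60 x 55 mm on its -y side. Cradle hinged along y, 45 mm to -x and 30 mm up, holds a 90 x 70 x 8 mm aluminium blank (face 20 mm off the hinge axis) between jaws 4 mm higher than the face. Cheeks 52 mm to each side, 70 mm high.
- left_tilt (a joint): tilt of the left cradle and blank, rad: 0 level, growing as the edge away from the robot rises, so that the face leans towards the fixture's -x (the robot's side); stiff, starts between 0.22 and 0.38, not to be changed
- right_tilt (a joint): tilt of the right cradle and blank, same meaning
- left_mark (a point): centre of the engraved ring (16 mm outer dia, 14 mm inner, with a 2 mm dot in the middle) on the top face of the left blank, 17 mm towards the high edge and 8 mm towards the fixture's +y from the blank's middle; its z axis is the face's outward normal, its x points up the slope
- right_mark (a point): the same on the right blank
- left_ledge (a point): middle of the top of the left fixture's side ledge, 8 mm above the table
- right_ledge (a point): the same on the right fixture
- bit_case: upright clear plastic bit case with a grey cap, 20 x 20 x 72 mm, 30 g, loose, on the ledge of the fixture whose blank is next; origin at the centre of its underside. (A second such case stands straight on the table, on no ledge: a bystander without meaning.)
- collet_nut: round steel collet nut, 34 mm dia at the foot, 21 mm high, 60 g, loose, on the ledge of the other fixture; origin at the centre of its underside
There are look-alikes about, which are no part of the job. Several things look just like the stand: the one meant starts farthest to the robot's left.

How it is judged:
By the outcome, as a careful person would: the job done as asked, in the order asked, and still so for the second after the job is handed in, while the arm keeps its last pose, push and grip.
It also fails if it takes over 48 s, if anything falls off the work surface, if the arm or the gripper's body presses on something with over 40 N, if the wrist force passes 120 N, or if a joint passes its speed limit or range.

## Robot

A 7-joint arm with a two-finger parallel gripper is mounted at the origin on the work surface. World frame = base frame: x ahead of the robot, y to its left, z up, the work surface at z = 0. Lengths are in m, angles in degrees, forces in N, time in s.
With the tool pointing down it reaches from about 0.425 to 1.025 m from the base axis. Payload 9.4 kg.
Tool frame: the origin (TCP) lies on the centre line of the jaws, within the pads' length; the fingertips stand tips_ahead ahead of it and the grasp point (between the pads) lies 11 mm behind it (tips_ahead is the distance from the TCP to the fingertips, in m); x points along the fingers, z is the direction in which the jaws open and shut, and the axes are right-handed (so a half turn about x gives the same grasp; the last joint's range is limited). The gripper opens to 93 mm and grips with 3 to 60 N. Pads are 15 mm wide; open, the fingers measure 128 mm over their backs; the gripper's body (75 mm by 188 mm) begins 65 mm behind the grasp point.
Start: joints at [62.011, 34.337, -0.143, 91.639, 0.103, 54.024, -4.572], TCP at [0.29, -0.664, 0.227] pointing down, gripper open.
Joint ranges: [-147.43, 147.43], [-19.82, 112.94], [-74.19, 73.91], [6.32, 146.72], [-59.91, 239.91], [6.04, 106.73], [-150.56, 150.56]. Speed limits (degrees/s): [127.2, 127.2, 172.46, 172.46, 180, 180, 180].

## Interface

Orientations are given as a 3x3 rotation matrix whose columns are the frame's x, y, z axes.
In Python, from cell import get_obs, grab_frame, camera_params, hand_in, recognise, tips_ahead gives the robot as it stands.
- The arm moves only by the tool carry_out, never from a script. Its arguments are lists of equal length, an entry for each row: "travel": the shift along the tool's x, y, z in m, a list of three; "delta_rot": the turn, a rotation vector about the tool's x, y, z in degrees, a list of three. A call has 1 to 12 rows; each row shifts and turns the commanded pose from where the row before left it, along the tool's axes as they then stand; what a row does not reach is not made up. A row lasts 1/12 s, in which the tool goes at most 41.7 mm and 7.16 degrees, less where a joint would pass 70% of its speed; a pose out of reach is approached as far as the arm can. A call with a gripper value outside its range is refused whole. "hand" is the finger opening in m, from 0 to 0.093, set as the call begins (left out, the last holds). The fingers move at their own pace and stop on an object; "force" is the grip in N (left out, the last holds). Time passes only in rows, so rows that do not move let the fingers close. It gives the time, the measured TCP pose, the force and the opening at its end, in the units of the state.
- get_obs(): the state, without advancing time (a new reading comes with each control period).
- grab_frame(name): name is "side" or "top"; returns the picture (384x512x3 uint8, red, green, blue); there is no depth.
- camera_params(name): a dict with "fx", "fy", "cx", "cy" (pixels), "dist" ([k1, k2, p1, p2, k3] as OpenCV has them; the pictures are not rectified), "pose" (4x4, takes a point from camera to world coordinates). Camera axes: x right, y up, looking along -z (the intrinsics and any distortion apply to the point x, -y, -z); pixel columns grow to the right and rows downward; lengths in m; the calibration is good to about 2 mm. A picture is of the moment at which its call begins. camera_params takes no time and is no camera call.
- hand_in(): hands the job in, once; it reports no verdict.
Trained networks look in the newest picture that a camera, given by its name, has taken for a name from the list of things; names that differ only in an ending like _2 or _b are one class to them, and where a whole thing is asked for, a point or a joint stands for the part that bears it (a point fixed in the world has none). Each returns a list of dicts, best first, with "conf" (0 to 1); they miss things now and then, are a little off and sometimes report something else, mostly with a low value. They report only what shows in the picture. A call takes as long as a camera call. They do not tell look-alikes from the thing itself.
- recognise(camera, query): "at" ([x, y, z] in m, in world coordinates, good to about 4 mm: the middle of the surface that is visible of it).
The state is a dict: "t": time; "joints": joint angles; "dq": joint speeds; "tau": joint torques, N m; "tcp_pos": TCP position; "tool_rot": TCP orientation; "contact_force": force on the tool from outside, world axes, zero at the start; "torque": the same for the moment, N m; "finger_gap": finger opening in m.
Only numpy, scipy, OpenCV 4.12 (cv2) and the standard library are available. Lean on these libraries where they do the work, as an engineer would, in place of code of your own. Each camera call takes 0.05 s, during which the arm holds its last target.

## Working session

There is one attempt and no reset: what is moved stays moved. The work goes in short steps, Python scripts to look and compute and a tool call to move; the robot and the scene stay as the last step left them, time stands still between calls to the robot, and variables do not carry over. Pictures are saved under pics/ and viewed, and the job is handed in when it is done.

Besides the shell and the picture viewer there is one more tool, called as name(argument=value, ...), one argument or row to a line, values as JSON. carry_out: Moves the arm, as the interface text tells. Its arguments: {"type":"object","properties":{"travel":{"type":"array","items":{"type":"array","items":{"type":"number"}}},"delta_rot":{"type":"array","items":{"type":"array","items":{"type":"number"}}},"hand":{"type":"number"},"force":{"type":"number"}},"required":["travel","delta_rot"]}

```bash
ls; mkdir -p pics; python3 - <<'E'
from cell import *
import cv2
o=get_obs()
for k,v in o.items(): print(k,v)
print(tips_ahead)
for n in ("side","top"):
    f=grab_frame(n); cv2.imwrite(f"pics/{n}0.png",cv2.resize(f[:,:,::-1],(800,600),interpolation=cv2.INTER_CUBIC)); cv2.imwrite(f"pics/{n}0_raw.png",f[:,:,::-1])
    print(n,camera_params(n))
E
```

```text
pics
t 0.0
joints [62.00988357 34.38679453 -0.14529976 91.68009967  0.10338081 54.02494212
 -4.57490904]
dq [0.05335689 0.03058965 0.01257911 0.04821742 0.00082688 0.0039742
 0.12440806]
tau [ 5.51152732e-05 -7.65068007e+01  1.49784353e+00 -2.52347803e+01
 -5.24081639e-02  1.69518212e-02  1.55540088e-04]
tcp_pos [ 0.28998807 -0.66395548  0.22573654]
tool_rot [[-7.78789440e-04  9.16390777e-01  4.00284071e-01]
 [ 1.39860527e-03  4.00284799e-01 -9.16389722e-01]
 [-9.99998719e-01 -1.53835226e-04 -1.59340655e-03]]
contact_force [-0.27478938  0.20941489  0.57321637]
torque [-0.00178354 -0.03701571  0.01336499]
finger_gap 0.09277461864882915
0.008
side {'fx': 409.03634525566633, 'fy': 409.03634525566633, 'cx': 258.77879954072574, 'cy': 188.95024536545398, 'dist': array([0.00706222, 0.        , 0.        , 0.        , 0.        ]), 'pose': array([[ 0.69590975,  0.49719864, -0.51817288,  0.11486811],
       [-0.71791348,  0.46398345, -0.5189601 , -0.4606962 ],
       [-0.01760262,  0.73315269,  0.67983622,  0.63882228],
       [ 0.        ,  0.        ,  0.        ,  1.        ]])}
top {'fx': 477.23116168909604, 'fy': 477.23116168909604, 'cx': 248.11124229774094, 'cy': 188.70345309780154, 'dist': array([0.0544632, 0.       , 0.       , 0.       , 0.       ]), 'pose': array([[ 0.00766253,  0.9927826 , -0.11968287,  0.43490749],
       [-0.9998595 ,  0.00939104,  0.01388512, -0.02444469],
       [ 0.01490886,  0.11955966,  0.99271507,  1.13298755],
       [ 0.        ,  0.        ,  0.        ,  1.        ]])}
```

View pics/side0.png

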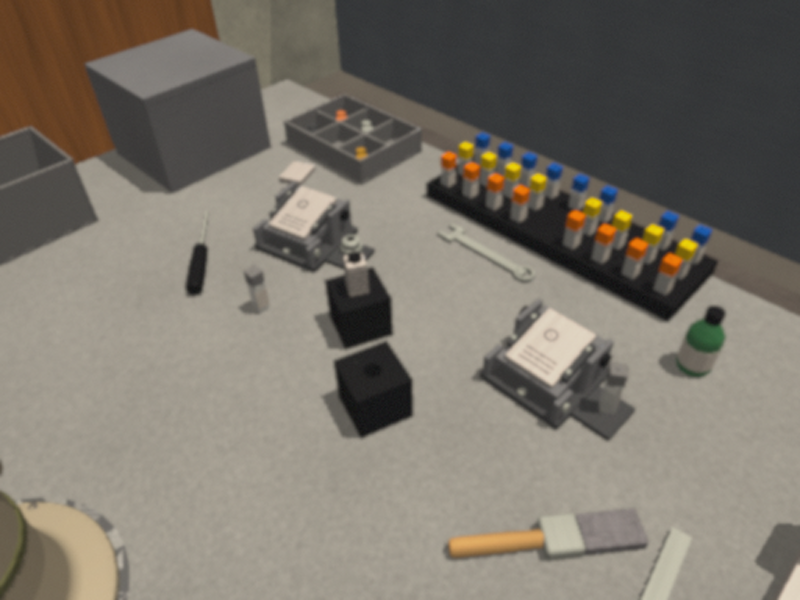

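View pics/top0.png

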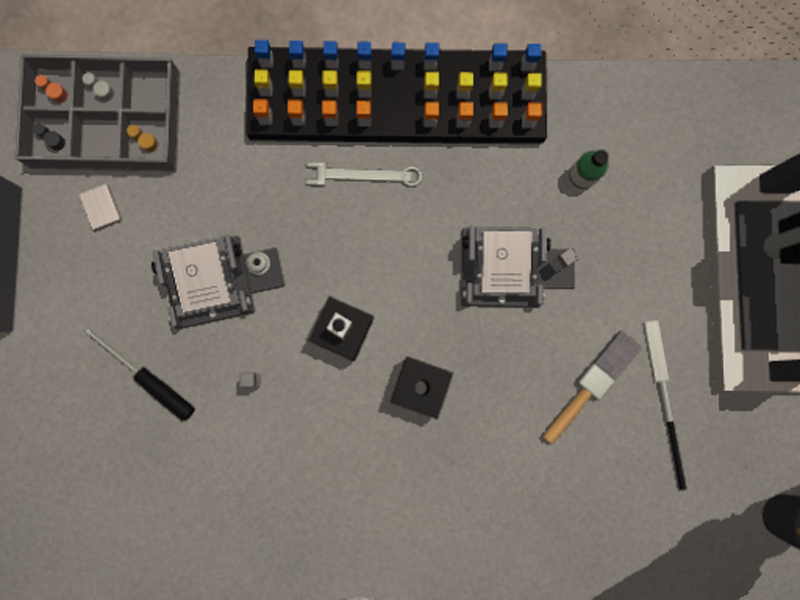

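```bash
python3 - <<'E'
from cell import *
import numpy as np
np.set_printoptions(precision=4,suppress=True)
for n in ("top","side"):
    for q in "probe probe_tip stand left_fixture left_mark right_mark left_ledge right_ledge bit_case collet_nut".split():
        try:
            for d in recognise(n,q): print(n,q,np.array(d["at"]),round(d["conf"],2))
        except Exception as e: print(n,q,e)
print(get_obs()["t"])
E
```

```text
top probe [0.5127 0.0252 0.1218] 0.57
top probe [ 0.6066 -0.215   0.0517] 0.56
top stand [ 0.4286 -0.086   0.0647] 0.92
top stand [0.511  0.0264 0.0685] 0.58
top left_fixture [0.5847 0.2216 0.0545] 0.73
top left_mark [0.5887 0.2342 0.0598] 0.64
top left_mark [0.5105 0.0254 0.0707] 0.29
top right_mark [ 0.6114 -0.2059  0.0598] 0.9
top right_mark [0.5858 0.2201 0.0535] 0.19
top left_ledge [0.5858 0.2212 0.0553] 0.75
top right_ledge [ 0.6027 -0.2154  0.056 ] 0.91
top collet_nut [0.6125 0.1544 0.0242] 0.5
side probe [0.5077 0.0193 0.1107] 0.88
side stand [ 0.4213 -0.1081  0.0637] 0.79
side stand [0.498  0.0081 0.054 ] 0.67
side left_fixture [0.5758 0.2129 0.0454] 0.74
side left_fixture [ 0.6097 -0.2137  0.0591] 0.24
side left_mark [0.575  0.2279 0.0591] 0.88
side left_mark [ 0.5982 -0.2323  0.0477] 0.38
side right_mark [ 0.6074 -0.2131  0.0571] 0.83
side left_ledge [0.5734 0.2095 0.0437] 0.69
side right_ledge [ 0.5986 -0.2323  0.0489] 0.93
side bit_case [ 0.6108 -0.302   0.0578] 0.56
1.1
```

```bash
python3 - <<'E'
import cv2,numpy as np
t=cv2.imread("pics/top0_raw.png");s=cv2.imread("pics/side0_raw.png")
def c(im,x,y,w,h,k): return cv2.resize(im[y:y+h,x:x+w],None,fx=k,fy=k,interpolation=cv2.INTER_CUBIC)
cv2.imwrite("pics/c1.png",c(t,290,135,85,70,9))
cv2.imwrite("pics/c2.png",c(s,300,185,110,100,6))
cv2.imwrite("pics/c3.png",np.hstack([c(t,190,180,55,60,7),c(s,200,140,55,60,7)]))
E
```

```text
(no output)
```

View pics/c1.png

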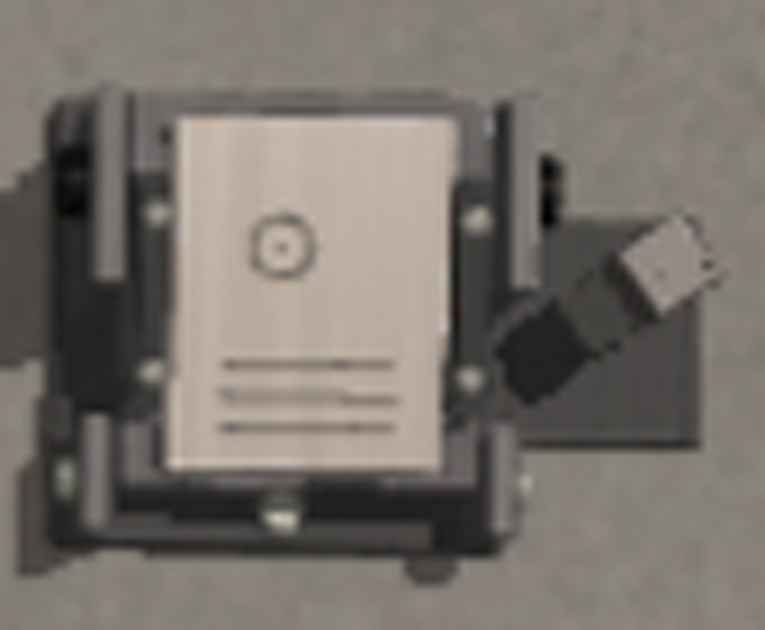

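View pics/c2.png

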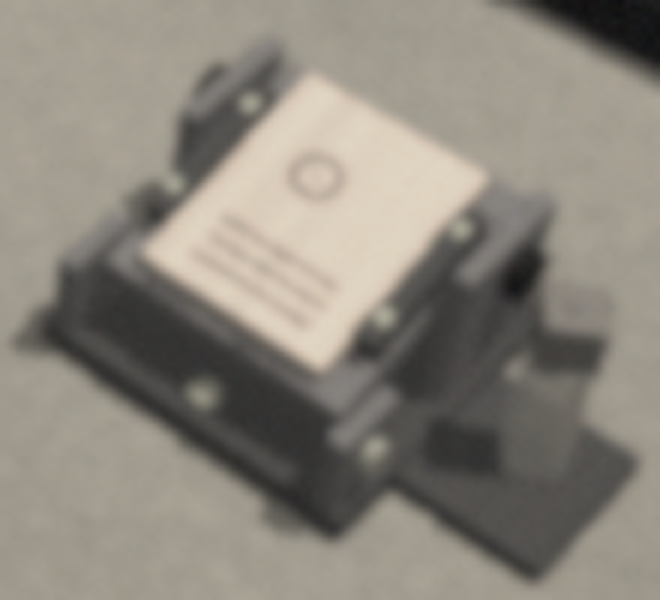

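View pics/c3.png

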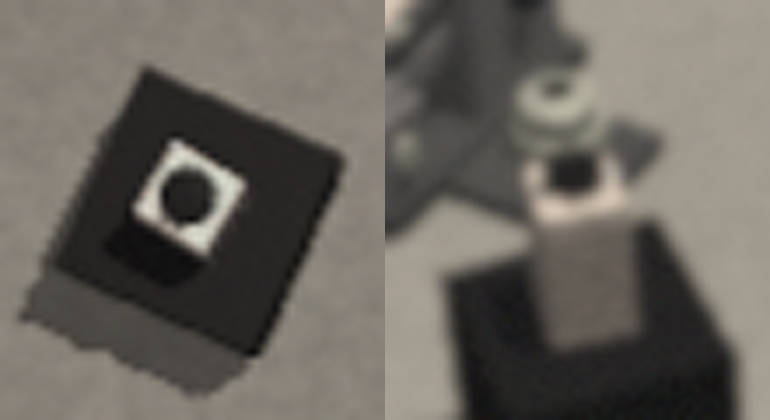

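```bash
cat > h.py <<'E'
import numpy as np,cv2
from cell import camera_params
from scipy.optimize import least_squares
np.set_printoptions(precision=4,suppress=True)
P={n:camera_params(n) for n in("top","side")}
def proj(n,X):
    p=P[n];T=np.linalg.inv(p["pose"]);X=np.atleast_2d(X);c=X@T[:3,:3].T+T[:3,3];c=c*[1,-1,-1]
    K=np.array([[p["fx"],0,p["cx"]],[0,p["fy"],p["cy"]],[0,0,1.]])
    return cv2.projectPoints(c.reshape(-1,1,3),np.zeros(3),np.zeros(3),K,np.array(p["dist"]))[0].reshape(-1,2)
def cr(pts,x,y,k): return (np.array(pts,float)+.5)/k-.5+[x,y]
def fixpts(q):
    x,y,yaw,t=q[:4]
    R=cv2.Rodrigues(np.array([0,0,yaw]))[0]; Rt=R@np.array([[np.cos(t),0,-np.sin(t)],[0,1,0],[np.sin(t),0,np.cos(t)]])
    h=np.array([x,y,0])+R@[-.045,0,.03]
    b=lambda u,v:h+Rt@[u,v,.02]
    return R,Rt,h,b
E
cat > fit.py <<'E'
from h import *
# probe
t=cr([(178,140),(247,186),(208,258),(134,208)],190,180,7); st=cr([(147,67),(343,157),(258,355),(55,265)],190,180,7)
s=cr([(537-385,220),(632-385,205),(555-385,350),(640-385,337)],200,140,7)
def sq(q,a,z): 
    R=cv2.Rodrigues(np.array([0,0,q[2]]))[0]
    return np.array([q[0],q[1],z])+(R@np.array([[a,a,0],[a,-a,0],[-a,-a,0],[-a,a,0]]).T).T
for nm,f in {"grip":lambda q:proj("top",sq(q,.013,.12))-t,"stand":lambda q:proj("top",sq(q,.035,.07))-st}.items():
    r=least_squares(lambda q:f(q).ravel(),[.51,.025,-.4]);print(nm,r.x,np.degrees(r.x[2]),r.fun)
    print("  side corners", proj("side",sq(r.x,.013,.12)).round(1).tolist(),proj("side",sq(r.x,.013,.07)).round(1).tolist())
print("meas side",s.round(1).tolist())
T=cr([(175,117),(457,118),(440,470),(165,467),(283,246)],290,135,9)
S=cr([(312,68),(490,178),(325,375),(143,250),(316,177)],300,185,6)
TL=cr([(700,225),(697,447)],290,135,9); SL=cr([(637,463),(537,580)],300,185,6)
def pts(q,u0=.045):
    R,Rt,h,b=fixpts(q)
    B=np.array([b(u0+.045,.035),b(u0+.045,-.035),b(u0-.045,-.035),b(u0-.045,.035),b(u0+.017,.008)])
    return B
def res(q):
    B=pts(q)
    return np.concatenate([(proj("top",B)-T+q[4:6]).ravel(),(proj("side",B)-S+q[6:8]).ravel(),np.array(q[4:8])*1.0])
r=least_squares(res,[.6,-.21,0,.3,0,0,0,0]);print(r.x,np.degrees(r.x[2:4]));print(r.fun.reshape(-1,2))
R,Rt,h,b=fixpts(r.x);print("mark",b(.062,.008),"n",Rt[:,2])
np.save("fix.npy",r.x)
E
python3 fit.py
```

```text
grip [ 0.5154  0.0273 -0.5518] -31.6148029566459 [ 0.0981 -0.1213  0.5599 -0.2205 -0.4426 -0.1497 -0.2131  0.4891]
  side corners [[232.5, 161.2], [235.1, 169.2], [222.2, 171.4], [219.8, 163.3]] [[233.9, 179.7], [236.5, 187.8], [224.1, 190.1], [221.8, 181.9]]
stand [ 0.5154  0.0269 -0.41  ] -23.49378747638033 [-0.1009 -0.0846  0.439  -0.2793 -0.2951  0.1612 -0.0396  0.1954]
  side corners [[231.5, 160.9], [235.9, 168.5], [223.4, 171.9], [219.2, 164.2]] [[233.0, 179.4], [237.3, 187.1], [225.3, 190.6], [221.2, 182.8]]
meas side [[221.3, 171.0], [234.9, 168.9], [223.9, 189.6], [236.0, 187.7]]
[ 0.6196 -0.2114 -0.0058  0.218   0.2822 -0.0433 -0.2063 -0.121 ] [-0.3345 12.4891]
[[ 0.158   0.0495]
 [-0.3327  0.3962]
 [ 0.1343  0.7426]
 [ 0.1096  0.612 ]
 [-0.3515 -1.7569]
 [-0.6363  0.7918]
 [ 0.2775 -0.0186]
 [-0.4495 -0.1834]
 [-0.6162  0.8837]
 [ 1.6307 -1.3525]
 [ 0.2822 -0.0433]
 [-0.2063 -0.121 ]]
mark [ 0.6309 -0.2034  0.0629] n [-0.2162  0.0013  0.9763]
```

```bash
cat > tri.py <<'E'
from h import *
def tri(pt,ps):
    f=lambda X:np.r_[(proj("top",X)-pt)[0],(proj("side",X)-ps)[0]]
    r=least_squares(f,[.6,-.2,.06]);return r.x,r.fun
T=cr([(175,117),(457,118),(440,470),(165,467),(283,246),(700,225),(697,447)],290,135,9)
S=cr([(312,68),(490,178),(325,375),(143,250),(316,177),(637,463),(537,580)],300,185,6)
X=[]
for a,b in zip(T,S):
    x,f=tri(a,b);X.append(x);print(x,f)
X=np.array(X)
d=lambda i,j:np.linalg.norm(X[i]-X[j])
print(d(0,1),d(1,2),d(2,3),d(3,0),d(5,6))
c=X[:4].mean(0);u=(X[0]+X[1]-X[2]-X[3])/2;v=(X[0]+X[3]-X[1]-X[2])/2
lu,lv=np.linalg.norm(u),np.linalg.norm(v);print("tilt",np.degrees(np.arcsin(u[2]/lu)),"lens",lu,lv,"ring off",(X[4]-c)@u/lu,(X[4]-c)@v/lv, "ctr",c)
t=cv2.imread("pics/top0_raw.png");s=cv2.imread("pics/side0_raw.png")
dst=np.array([[0,0],[280,0],[280,360],[0,360]],np.float32)+20
H1=cv2.getPerspectiveTransform(T[:4].astype(np.float32),dst);H2=cv2.getPerspectiveTransform(S[:4].astype(np.float32),dst)
cv2.imwrite("pics/rect.png",np.hstack([cv2.warpPerspective(t,H1,(320,400),flags=cv2.INTER_CUBIC),cv2.warpPerspective(s,H2,(320,400),flags=cv2.INTER_CUBIC)]))
c=lambda im,x,y,w,h,k: cv2.resize(im[y:y+h,x:x+w],None,fx=k,fy=k,interpolation=cv2.INTER_CUBIC)
cv2.imwrite("pics/left.png",c(t,90,140,100,75,8))
E
python3 tri.py
```

```text
[ 0.6583 -0.1768  0.0716] [ 0.1441 -0.1261 -0.1645  0.0254]
[ 0.6579 -0.2467  0.0696] [-0.5251  0.4245  0.5505 -0.0881]
[ 0.5717 -0.2462  0.0482] [-0.207   0.1847  0.217  -0.0334]
[ 0.5717 -0.1761  0.0515] [-0.0504  0.0486  0.0577 -0.0086]
[ 0.6259 -0.2037  0.0637] [-0.453   0.3988  0.5007 -0.0773]
[ 0.6421 -0.3232  0.0069] [-0.8234  0.6349  0.7937 -0.1301]
[ 0.5834 -0.3226  0.0046] [-0.4782  0.3916  0.4587 -0.0735]
0.06986292573836035 0.08884440282287671 0.07022272625239274 0.08898130213398034 0.058731929336366555
tilt 13.525219244042006 lens 0.08890998543359238 0.07003938410720452 ring off 0.011448230798284099 0.007948526395236232 ctr [ 0.6149 -0.2115  0.0602]
```

View pics/rect.png

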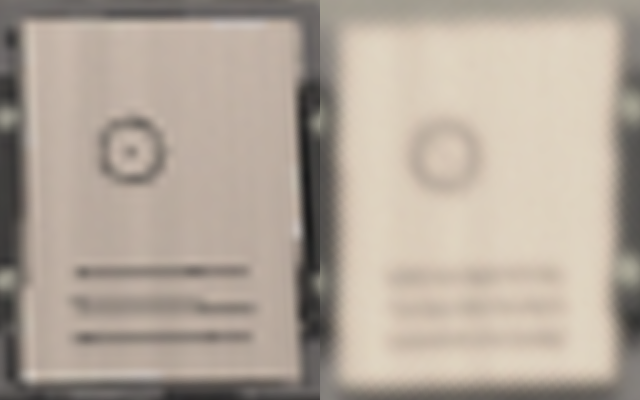

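View pics/left.png

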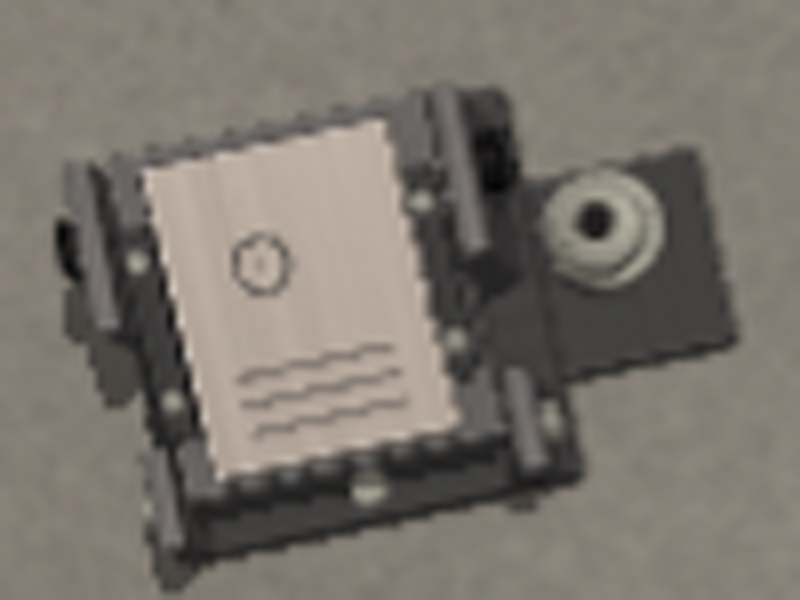

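```bash
cat >> fit.py <<'E'
print("---- corners only, ring free")
for w in (1,.3):
    def res(q):
        R,Rt,h,b=fixpts(q);B=pts(q);B[4]=b(.045+q[8],q[9])
        return np.concatenate([(proj("top",B)-T+q[4:6]).ravel(),(proj("side",B)-S+q[6:8]).ravel(),np.array(q[4:8])*w])
    r=least_squares(res,[.6,-.21,0,.3,0,0,0,0,.012,.008]);print(r.x,np.degrees(r.x[2:4]));print(np.abs(r.fun).max())
    R,Rt,h,b=fixpts(r.x);print("ring",b(.045+r.x[8],r.x[9]),"n",Rt[:,2])
    L=np.array([[.03,0],[-.03,0]]);
E
python3 fit.py | sed -n '/----/,$p'
```

```text
---- corners only, ring free
[ 0.6208 -0.2114 -0.0095  0.2267  0.2606 -0.0785 -0.2006 -0.1107  0.0116
  0.008 ] [-0.5426 12.9872]
0.6383730458161139
ring [ 0.6266 -0.2035  0.0622] n [-0.2247  0.0021  0.9744]
[ 0.6206 -0.2115 -0.0093  0.2239  0.2649 -0.1554 -0.2407 -0.2365  0.0116
  0.008 ] [-0.5323 12.8262]
0.6007945380176192
ring [ 0.6265 -0.2036  0.0621] n [-0.222   0.0021  0.975 ]
```

```bash
cat > plan.py <<'E'
from h import *
from cell import get_obs
from scipy.spatial.transform import Rotation as Ro, Slerp
def down(yaw,tilt=0):
    # tool x down; z horizontal at yaw deg ; then tilted about world -y by tilt deg
    y=np.radians(yaw);z=np.array([np.cos(y),np.sin(y),0]);x=np.array([0,0,-1.]);R=np.c_[x,np.cross(z,x),z]
    return Ro.from_rotvec([0,-np.radians(tilt),0]).as_matrix()@R
def plan(wps,start=None,dp=4,dr=2):
    """wps: list of (pos,R,nrows)"""
    o=get_obs();p=np.array(o["tcp_pos"]);R=np.array(o["tool_rot"])
    if start: p,R=start
    tr,ro=[],[]
    for q,Q,n in wps:
        q=np.array(q,float)
        sl=Slerp([0,1],Ro.from_matrix([R,Q])); p0=p
        for i in range(1,n+1):
            pt=p0+(q-p0)*i/n; Rt=sl(i/n).as_matrix()
            d=np.round(R.T@(pt-p),dp); w=np.round(np.degrees(Ro.from_matrix(R.T@Rt).as_rotvec()),dr)
            tr.append((d+0).tolist());ro.append((w+0).tolist())
            p=p+R@d;R=R@Ro.from_rotvec(np.radians(w)).as_matrix()
    print("rows",len(tr))
    for k in range(0,len(tr),12): print(tr[k:k+12]);print(ro[k:k+12])
    print("end",p,R)
E
python3 - <<'E'
from plan import *
D=down(-31.6)
plan([((.33,-.40,.28),down(-55),8),((.515,.027,.25),D,14)],dp=3,dr=1)
E
```

```text
rows 22
[[-0.007, 0.018, -0.028], [-0.006, 0.018, -0.028], [-0.007, 0.019, -0.028], [-0.007, 0.02, -0.026], [-0.006, 0.021, -0.027], [-0.007, 0.021, -0.026], [-0.007, 0.022, -0.025], [-0.006, 0.022, -0.025], [0.002, 0.028, -0.017], [0.002, 0.029, -0.017], [0.002, 0.029, -0.016], [0.002, 0.03, -0.014]]
[[-1.4, 0.0, 0.0], [-1.5, 0.0, 0.0], [-1.4, 0.0, 0.0], [-1.4, 0.0, 0.0], [-1.4, 0.0, 0.0], [-1.5, 0.0, 0.0], [-1.4, 0.0, 0.0], [-1.4, 0.0, 0.0], [-1.7, 0.0, 0.0], [-1.6, 0.0, 0.0], [-1.7, 0.0, 0.0], [-1.7, 0.0, 0.0]]
[[0.003, 0.03, -0.014], [0.002, 0.031, -0.013], [0.002, 0.031, -0.013], [0.002, 0.031, -0.011], [0.002, 0.032, -0.01], [0.002, 0.032, -0.01], [0.002, 0.032, -0.008], [0.002, 0.032, -0.008], [0.002, 0.033, -0.006], [0.003, 0.032, -0.006]]
[[-1.7, 0.0, 0.0], [-1.6, 0.0, 0.0], [-1.7, 0.0, 0.0], [-1.7, 0.0, 0.0], [-1.6, 0.0, 0.0], [-1.7, 0.0, 0.0], [-1.7, 0.0, 0.0], [-1.7, 0.0, 0.0], [-1.6, 0.0, 0.0], [-1.7, 0.0, 0.0]]
end [0.5149 0.0265 0.2496] [[-0.      0.5241  0.8517]
 [-0.0001  0.8517 -0.5241]
 [-1.     -0.0001  0.    ]]
```

carry_out(
  travel=[
    [-0.007, 0.018, -0.028],
    [-0.006, 0.018, -0.028],
    [-0.007, 0.019, -0.028],
    [-0.007, 0.02, -0.026],
    [-0.006, 0.021, -0.027],
    [-0.007, 0.021, -0.026],
    [-0.007, 0.022, -0.025],
    [-0.006, 0.022, -0.025],
    [0.002, 0.028, -0.017],
    [0.002, 0.029, -0.017],
    [0.002, 0.029, -0.016],
    [0.002, 0.03, -0.014],
  ],
  delta_rot=[
    [-1.4, 0.0, 0.0],
    [-1.5, 0.0, 0.0],
    [-1.4, 0.0, 0.0],
    [-1.4, 0.0, 0.0],
    [-1.4, 0.0, 0.0],
    [-1.5, 0.0, 0.0],
    [-1.4, 0.0, 0.0],
    [-1.4, 0.0, 0.0],
    [-1.7, 0.0, 0.0],
    [-1.6, 0.0, 0.0],
    [-1.7, 0.0, 0.0],
    [-1.7, 0.0, 0.0],
  ],
  hand=0.07,
)

```text
t: 2.1
tcp_pos: [0.3829, -0.277, 0.2719]
tool_rot: [[0.001, 0.746, 0.666], [-0.001, 0.666, -0.746], [-1.0, 0.0, 0.001]]
contact_force: [-0.1, -0.9, 0.6]
finger_gap: 0.0702
```

carry_out(
  travel=[
    [0.003, 0.03, -0.014],
    [0.002, 0.031, -0.013],
    [0.002, 0.031, -0.013],
    [0.002, 0.031, -0.011],
    [0.002, 0.032, -0.01],
    [0.002, 0.032, -0.01],
    [0.002, 0.032, -0.008],
    [0.002, 0.032, -0.008],
    [0.002, 0.033, -0.006],
    [0.003, 0.032, -0.006],
    [0, 0, 0],
  ],
  delta_rot=[
    [-1.7, 0.0, 0.0],
    [-1.6, 0.0, 0.0],
    [-1.7, 0.0, 0.0],
    [-1.7, 0.0, 0.0],
    [-1.6, 0.0, 0.0],
    [-1.7, 0.0, 0.0],
    [-1.7, 0.0, 0.0],
    [-1.7, 0.0, 0.0],
    [-1.6, 0.0, 0.0],
    [-1.7, 0.0, 0.0],
    [0, 0, 0],
  ],
)

```text
t: 3.02
tcp_pos: [0.517, 0.033, 0.2496]
tool_rot: [[0.002, 0.517, 0.856], [0.003, 0.856, -0.517], [-1.0, 0.004, 0.0]]
contact_force: [-0.4, 0.2, -0.1]
finger_gap: 0.0703
```

```bash
python3 - <<'E'
from plan import *
from cell import *
o=get_obs();print(o["t"],o["tcp_pos"],o["joints"],o["finger_gap"],o["contact_force"])
D=down(-31.6)
plan([((.5154,.027,.13),D,6),((.5154,.027,.086),D,4)],dp=4,dr=1)
for n in ("side","top"):
    f=grab_frame(n)[:,:,::-1]; cv2.imwrite(f"pics/{n}1.png",f)
E
```

```text
3.0167 [0.517  0.033  0.2496] [  5.7661  19.6139 -20.4455 116.2348   9.2345  45.5134 -51.1889] 0.07030455273380595 [-0.3597  0.1796 -0.1494]
rows 10
[[0.0199, -0.0011, 0.0003], [0.02, -0.0011, 0.0003], [0.0199, -0.001, 0.0003], [0.0199, -0.001, 0.0003], [0.02, -0.001, 0.0003], [0.0199, -0.001, 0.0002], [0.011, 0.0, 0.0], [0.011, 0.0, 0.0], [0.011, -0.0001, 0.0], [0.011, 0.0, 0.0]]
[[0.1, 0.0, 0.0], [0.1, 0.0, -0.1], [0.0, 0.0, 0.0], [0.1, 0.0, -0.1], [0.1, 0.0, 0.0], [0.1, 0.0, 0.0], [0.0, 0.0, 0.0], [0.0, 0.0, 0.0], [0.0, 0.0, 0.0], [0.0, 0.0, 0.0]]
end [0.5153 0.027  0.086 ] [[ 0.0002  0.5243  0.8515]
 [ 0.0004  0.8515 -0.5243]
 [-1.      0.0005  0.    ]]
```

View pics/side1.png

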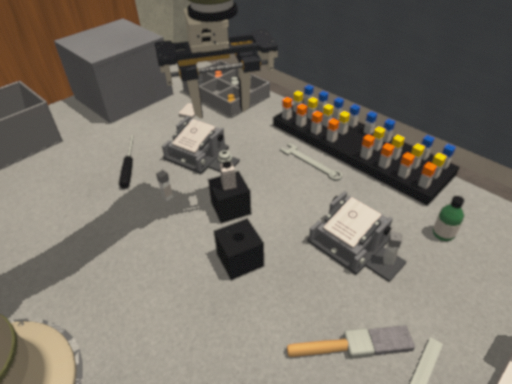

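```bash
python3 - <<'E'
from plan import *
o=get_obs();print(o["t"],o["tcp_pos"],o["tool_rot"],o["dq"])
D=down(-31.6)
plan([((.5154,.027,.13),D,6)],dp=3,dr=1)
E
```

```text
3.1167 [0.5149 0.0276 0.2494] [[-0.0004  0.522   0.853 ]
 [ 0.0002  0.853  -0.522 ]
 [-1.     -0.     -0.0005]] [ 1.9042 -0.7934  1.759   1.2056  0.0648  0.206   0.3484]
rows 6
[[0.02, 0.0, 0.0], [0.02, 0.0, 0.0], [0.02, 0.0, 0.0], [0.02, 0.0, 0.001], [0.019, 0.0, 0.0], [0.02, 0.0, 0.0]]
[[0.0, 0.0, 0.0], [0.0, 0.0, 0.0], [0.1, 0.0, 0.0], [0.0, 0.0, 0.0], [0.0, 0.0, 0.0], [0.0, 0.0, 0.0]]
end [0.5157 0.0271 0.1304] [[-0.0004  0.5235  0.852 ]
 [ 0.0002  0.852  -0.5235]
 [-1.     -0.     -0.0005]]
```

Settled. Descend to 30 mm above, then to the grasp.

carry_out(
  travel=[
    [0.02, 0, 0],
    [0.02, 0, 0],
    [0.02, 0, 0],
    [0.02, 0, 0.0005],
    [0.02, 0, 0],
    [0.019, 0, 0],
    [0, 0, 0],
    [0, 0, 0],
  ],
  delta_rot=[
    [0, 0, 0],
    [0, 0, 0],
    [0, 0, 0],
    [0, 0, 0],
    [0, 0, 0],
    [0, 0, 0],
    [0, 0, 0],
    [0, 0, 0],
  ],
)

```text
t: 3.78
tcp_pos: [0.5145, 0.0249, 0.1304]
tool_rot: [[-0.002, 0.525, 0.851], [-0.001, 0.851, -0.525], [-1.0, -0.002, -0.001]]
contact_force: [-0.5, 0.6, 0.9]
finger_gap: 0.07
```

```bash
python3 - <<'E'
from plan import *
from cell import *
for n in ("side","top"):
    f=grab_frame(n)[:,:,::-1]; x,y=(170,110) if n=="side" else (150,140)
    cv2.imwrite(f"pics/{n}2.png",cv2.resize(f[y:y+110,x:x+130],None,fx=6,fy=6,interpolation=cv2.INTER_CUBIC)[:600,:800])
o=get_obs();print(o["t"],o["tcp_pos"])
D=down(-31.6)
plan([((.5154,.027,.086),D,4)],dp=4,dr=1)
E
```

```text
3.8833 [0.5156 0.0255 0.1317]
rows 4
[[0.0114, 0.0003, -0.0003], [0.0114, 0.0002, -0.0002], [0.0114, 0.0003, -0.0003], [0.0115, 0.0003, -0.0002]]
[[0.0, 0.0, 0.0], [0.0, 0.0, 0.0], [-0.1, 0.0, 0.0], [0.0, 0.1, 0.0]]
end [0.5154 0.027  0.086 ] [[-0.0004  0.5235  0.852 ]
 [ 0.0006  0.852  -0.5235]
 [-1.      0.0003 -0.0007]]
```

View pics/side2.png

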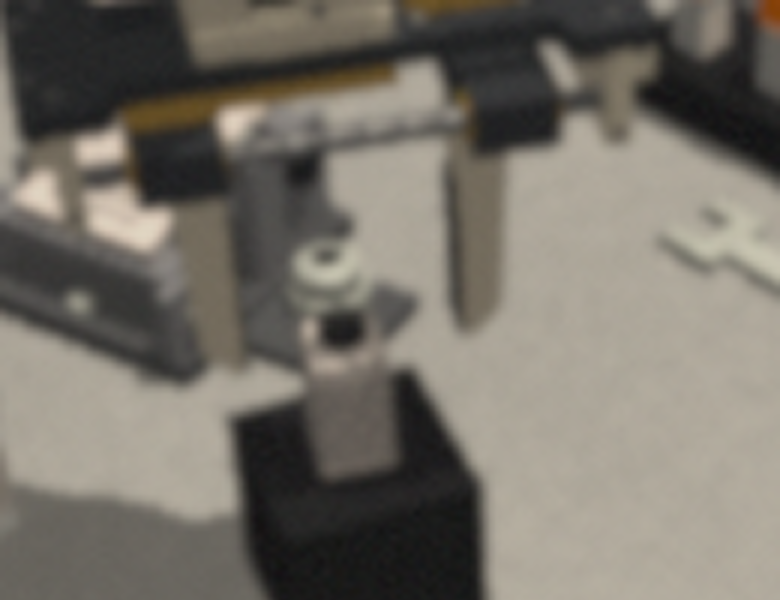

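View pics/top2.png

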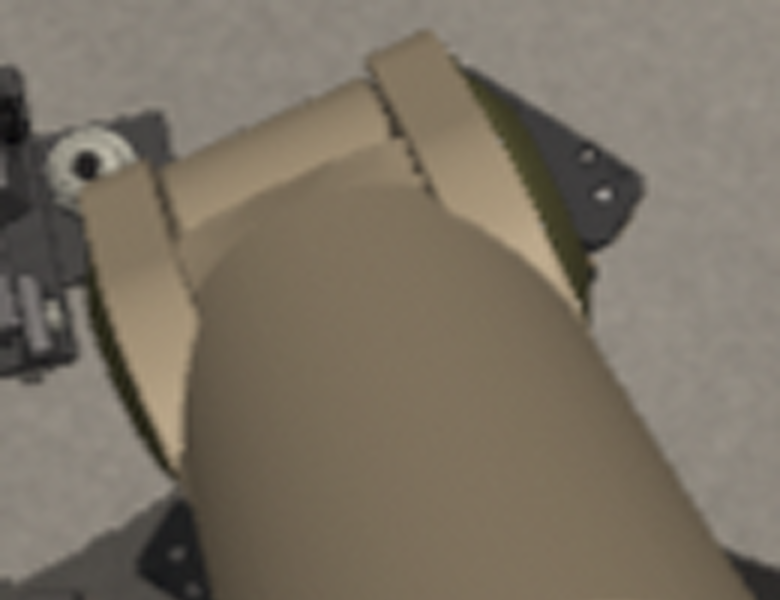

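carry_out(
  travel=[
    [0.0114, 0.0003, -0.0003],
    [0.0114, 0.0003, -0.0003],
    [0.0114, 0.0003, -0.0002],
    [0.0114, 0.0003, -0.0002],
    [0, 0, 0],
    [0, 0, 0],
    [0, 0, 0],
  ],
  delta_rot=[
    [0, 0, 0],
    [0, 0, 0],
    [0, 0, 0],
    [0, 0, 0],
    [0, 0, 0],
    [0, 0, 0],
    [0, 0, 0],
  ],
)

```text
t: 4.47
tcp_pos: [0.5156, 0.0277, 0.0862]
tool_rot: [[0.002, 0.524, 0.852], [0.0, 0.852, -0.524], [-1.0, 0.001, 0.001]]
contact_force: [-1.4, -0.9, 1.1]
finger_gap: 0.0701
```

carry_out(
  travel=[
    [0, 0, 0],
    [0, 0, 0],
    [0, 0, 0],
    [0, 0, 0],
    [0, 0, 0],
    [0, 0, 0],
    [0, 0, 0],
    [0, 0, 0],
  ],
  delta_rot=[
    [0, 0, 0],
    [0, 0, 0],
    [0, 0, 0],
    [0, 0, 0],
    [0, 0, 0],
    [0, 0, 0],
    [0, 0, 0],
    [0, 0, 0],
  ],
  hand=0.0,
  force=10,
)

```text
t: 5.13
tcp_pos: [0.5149, 0.0279, 0.085]
tool_rot: [[-0.0, 0.524, 0.852], [0.0, 0.852, -0.524], [-1.0, -0.0, -0.0]]
contact_force: [-0.1, -0.1, 0.6]
finger_gap: 0.0258
```

```bash
python3 - <<'E'
from plan import *
from cell import *
f=grab_frame("side")[:,:,::-1]; x,y=(170,110)
cv2.imwrite(f"pics/side3.png",cv2.resize(f[y:y+110,x:x+130],None,fx=6,fy=6,interpolation=cv2.INTER_CUBIC)[:600,:800])
o=get_obs();print(o["t"],o["tcp_pos"],o["tool_rot"],o["finger_gap"],o["contact_force"],o["torque"])
E
```

```text
5.1833 [0.5149 0.0279 0.085 ] [[-0.0003  0.524   0.8517]
 [-0.      0.8517 -0.524 ]
 [-1.     -0.0001 -0.0002]] 0.026288600789317183 [-0.4747 -0.0651  1.4154] [ 0.0218  0.1296 -0.0327]
```

View pics/side3.png

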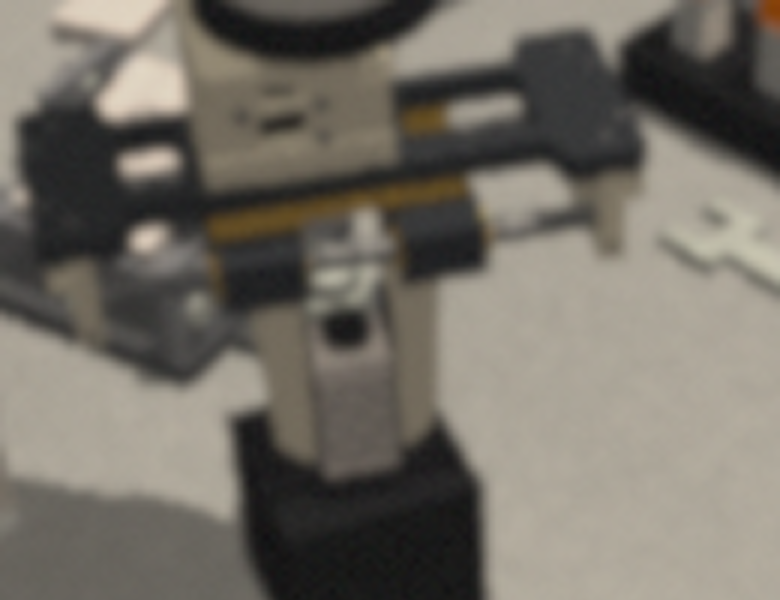

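carry_out(
  travel=[
    [0, 0, 0],
    [-0.008, 0, 0],
    [-0.016, 0, 0],
    [-0.02, 0, 0],
    [-0.02, 0, 0],
    [-0.02, 0, 0],
    [-0.02, 0, 0],
    [-0.016, 0, 0],
    [0, 0, 0],
    [0, 0, 0],
  ],
  delta_rot=[
    [0, 0, 0],
    [0, 0, 0],
    [0, 0, 0],
    [0, 0, 0],
    [0, 0, 0],
    [0, 0, 0],
    [0, 0, 0],
    [0, 0, 0],
    [0, 0, 0],
    [0, 0, 0],
  ],
  force=25,
)

```text
t: 6.02
tcp_pos: [0.5153, 0.0276, 0.2058]
tool_rot: [[0.002, 0.524, 0.851], [-0.0, 0.851, -0.524], [-1.0, 0.001, 0.002]]
contact_force: [-0.0, -1.0, -2.1]
finger_gap: 0.0261
```

```bash
python3 - <<'E'
from plan import *
from cell import *
f=grab_frame("side")[:,:,::-1]; x,y=(170,90)
cv2.imwrite(f"pics/side4.png",cv2.resize(f[y:y+110,x:x+130],None,fx=6,fy=6,interpolation=cv2.INTER_CUBIC)[:600,:800])
o=get_obs();print(o["t"],o["tcp_pos"],o["finger_gap"],o["contact_force"],o["torque"],o["joints"])
n=np.array([-.2242,.002,.9745]);n/=np.linalg.norm(n);m=np.array([.6267,-.2035,.0627])
D=down(-31.6,13)
print(D)
L=.0775
plan([((.56,-.08,.23),down(-31.6,5),5),(m+n*(L+.03),D,7)],dp=3,dr=1)
E
```

```text
6.0667 [0.5148 0.0276 0.2049] 0.025510301559703203 [ 0.2782  0.3436 -1.5059] [-0.0095 -0.0799 -0.0025] [  5.0795  22.7852 -19.4184 119.3091  11.6569  39.6631 -53.5671]
[[ 0.225   0.5106  0.8299]
 [ 0.      0.8517 -0.524 ]
 [-0.9744  0.1179  0.1916]]
rows 12
[[-0.005, -0.014, 0.019], [-0.005, -0.013, 0.019], [-0.005, -0.014, 0.019], [-0.004, -0.013, 0.019], [-0.005, -0.013, 0.02], [0.009, -0.012, 0.014], [0.01, -0.013, 0.013], [0.01, -0.012, 0.014], [0.01, -0.013, 0.013], [0.009, -0.012, 0.013], [0.01, -0.013, 0.013], [0.01, -0.013, 0.012]]
[[0.0, -0.8, 0.5], [0.0, -0.9, 0.6], [0.0, -0.8, 0.5], [0.0, -0.9, 0.5], [0.0, -0.8, 0.5], [0.0, -1.0, 0.6], [0.0, -1.0, 0.6], [0.0, -0.9, 0.6], [0.0, -1.0, 0.6], [0.0, -1.0, 0.6], [0.0, -1.0, 0.6], [0.0, -1.0, 0.6]]
end [ 0.6023 -0.203   0.1678] [[ 0.2253  0.5109  0.8296]
 [-0.0007  0.8516 -0.5242]
 [-0.9743  0.1175  0.1922]]
```

View pics/side4.png

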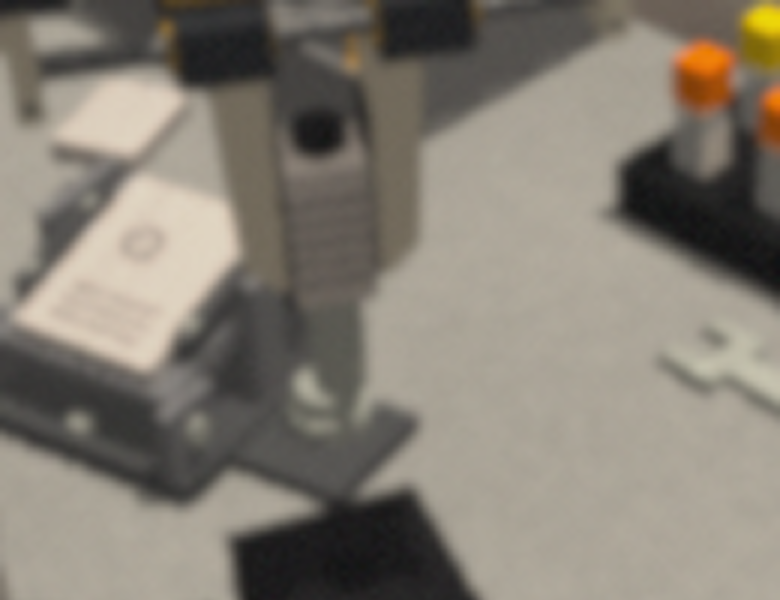

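carry_out(
  travel=[
    [-0.005, -0.014, 0.019],
    [-0.005, -0.013, 0.019],
    [-0.005, -0.014, 0.019],
    [-0.004, -0.013, 0.019],
    [-0.005, -0.013, 0.02],
    [0.009, -0.012, 0.014],
    [0.01, -0.013, 0.013],
    [0.01, -0.012, 0.014],
    [0.01, -0.013, 0.013],
    [0.009, -0.012, 0.013],
    [0.01, -0.013, 0.013],
    [0.01, -0.013, 0.012],
  ],
  delta_rot=[
    [0.0, -0.8, 0.5],
    [0.0, -0.9, 0.6],
    [0.0, -0.8, 0.5],
    [0.0, -0.9, 0.5],
    [0.0, -0.8, 0.5],
    [0.0, -1.0, 0.6],
    [0.0, -1.0, 0.6],
    [0.0, -0.9, 0.6],
    [0.0, -1.0, 0.6],
    [0.0, -1.0, 0.6],
    [0.0, -1.0, 0.6],
    [0.0, -1.0, 0.6],
  ],
)

```text
t: 7.07
tcp_pos: [0.6021, -0.2033, 0.1658]
tool_rot: [[0.224, 0.511, 0.83], [0.0, 0.852, -0.524], [-0.975, 0.118, 0.19]]
contact_force: [0.7, -0.4, -1.3]
finger_gap: 0.0261
```

carry_out(
  travel=[
    [0, 0, 0],
    [0, 0, 0],
    [0, 0, 0],
    [0, 0, 0],
  ],
  delta_rot=[
    [0, 0, 0],
    [0, 0, 0],
    [0, 0, 0],
    [0, 0, 0],
  ],
)

```text
t: 7.4
tcp_pos: [0.6027, -0.2014, 0.1679]
tool_rot: [[0.225, 0.509, 0.831], [0.0, 0.852, -0.523], [-0.974, 0.118, 0.191]]
contact_force: [0.1, 0.4, -1.5]
finger_gap: 0.0257
```

```bash
python3 - <<'E'
from plan import *
from cell import *
for n,x,y in (("side",280,120),("top",270,110)):
    f=grab_frame(n)[:,:,::-1]; cv2.imwrite(f"pics/{n}5raw.png",f)
    cv2.imwrite(f"pics/{n}5.png",cv2.resize(f[y:y+100,x:x+130],None,fx=6,fy=6,interpolation=cv2.INTER_CUBIC)[:600,:800])
o=get_obs();print(o["t"],o["tcp_pos"],o["tool_rot"],o["finger_gap"],o["contact_force"],o["torque"],o["joints"])
E
```

```text
7.5 [ 0.6029 -0.2016  0.1683] [[ 0.2255  0.5093  0.8305]
 [ 0.      0.8525 -0.5228]
 [-0.9743  0.1179  0.1922]] 0.02607184752335025 [-0.3188 -0.825  -1.2997] [0.0196 0.2195 0.0189] [ 27.834   29.3498 -18.0688 115.6028  14.431   24.1374 -31.1394]
```

View pics/side5.png

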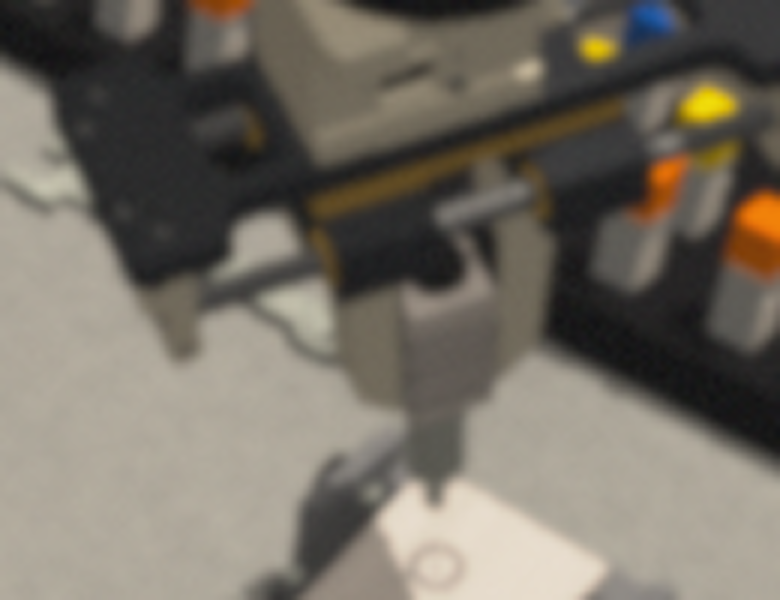

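View pics/top5.png

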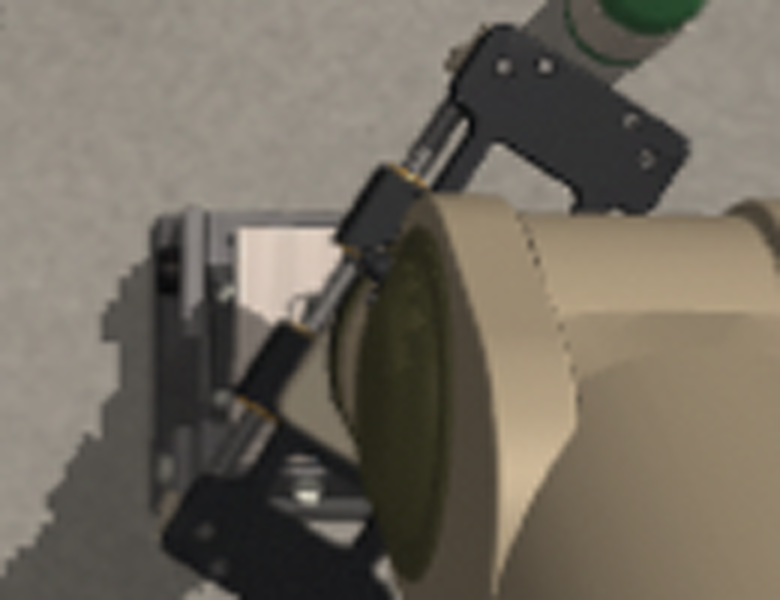

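```bash
python3 - <<'E'
from plan import *
p=np.array([.6029,-.2016,.1683]);R=np.array([[ 0.2255,0.5093,0.8305],[0,.8525,-.5228],[-.9743,.1179,.1922]])
for L in (.0755,.0775): print(L,p+L*R[:,0],proj("side",p+L*R[:,0]))
# barrel/grip axis points
for d in (.0775-.022,.0775-.062,.0775-.112): print(proj("side",p+d*R[:,0]))
for m in ([.6267,-.2035,.0627],[.6259,-.2037,.0637]): print("ring",proj("side",m))
print("J mm",(proj("side",np.array([.62,-.2,.09])+.001*np.eye(3))-proj("side",[.62,-.2,.09])))
print("meas tip",(433.5/6-.5+280,500.5/6-.5+120))
E
```

```text
0.0755 [ 0.6199 -0.2016  0.0947] [[352.2786 203.6742]]
0.0775 [ 0.6204 -0.2016  0.0928] [[352.2745 204.2864]]
[[352.3214 197.4131]]
[[352.4135 184.077 ]]
[[352.5429 165.6881]]
ring [[352.8443 214.0961]]
ring [[352.7637 214.0085]]
J mm [[ 0.3075 -0.2748]
 [-0.4438 -0.2572]
 [ 0.0723 -0.3757]]
meas tip (351.75, 202.91666666666669)
```

carry_out(
  travel=[
    [0.007, -0.0008, 0.0005],
    [0.007, -0.0008, 0.0005],
    [0.006, 0, 0],
    [0, 0, 0],
    [0, 0, 0],
    [0, 0, 0],
  ],
  delta_rot=[
    [0, 0, 0],
    [0, 0, 0],
    [0, 0, 0],
    [0, 0, 0],
    [0, 0, 0],
    [0, 0, 0],
  ],
)

```text
t: 8.0
tcp_pos: [0.6072, -0.2045, 0.1482]
tool_rot: [[0.225, 0.511, 0.83], [-0.0, 0.852, -0.524], [-0.974, 0.118, 0.192]]
contact_force: [0.0, 0.1, -0.6]
finger_gap: 0.0258
```

```bash
cat > avg.py <<'E'
from plan import *
from cell import *
import sys
k=sys.argv[1];N=int(sys.argv[2]) if len(sys.argv)>2 else 10
F=[];Pp=[];Rr=[];I=[]
for i in range(N):
    I.append(grab_frame("side")[:,:,::-1].astype(float));o=get_obs();F.append(o["contact_force"]);Pp.append(o["tcp_pos"]);Rr.append(o["tool_rot"])
F=np.array(F);Pp=np.array(Pp);R=Ro.from_matrix(np.array(Rr)).mean().as_matrix()
f=np.mean(I,0).clip(0,255).astype(np.uint8);cv2.imwrite(f"pics/raw{k}.png",f);x,y=310,170
cv2.imwrite(f"pics/s{k}.png",cv2.resize(f[y:y+60,x:x+80],None,fx=10,fy=10,interpolation=cv2.INTER_CUBIC))
p=Pp.mean(0);print("t",o["t"],"p",p,"sd",Pp.std(0),"\nx",R[:,0],"F",F.mean(0),"sd",F.std(0),"along -x",-(F@R[:,0]).mean(),"gap",o["finger_gap"])
for L in (.0775,): print("tip",p+L*R[:,0],proj("side",p+L*R[:,0]))
n=np.array([-.2242,.002,.9745]);print("height over face",(p+.0775*R[:,0]-[.6265,-.2036,.063])@n)
E
python3 avg.py a
```

```text
t 8.5 p [ 0.6072 -0.2047  0.1486] sd [0.     0.0001 0.0001] 
x [ 0.2254 -0.0006 -0.9743] F [ 0.0555 -0.0604 -1.2402] sd [0.469  0.6612 0.5779] along -x -1.2208694592934095 gap 0.025955065055636387
tip [ 0.6247 -0.2047  0.0731] [[353.5352 211.2009]]
height over face 0.01024469302497661
```

View pics/sa.png

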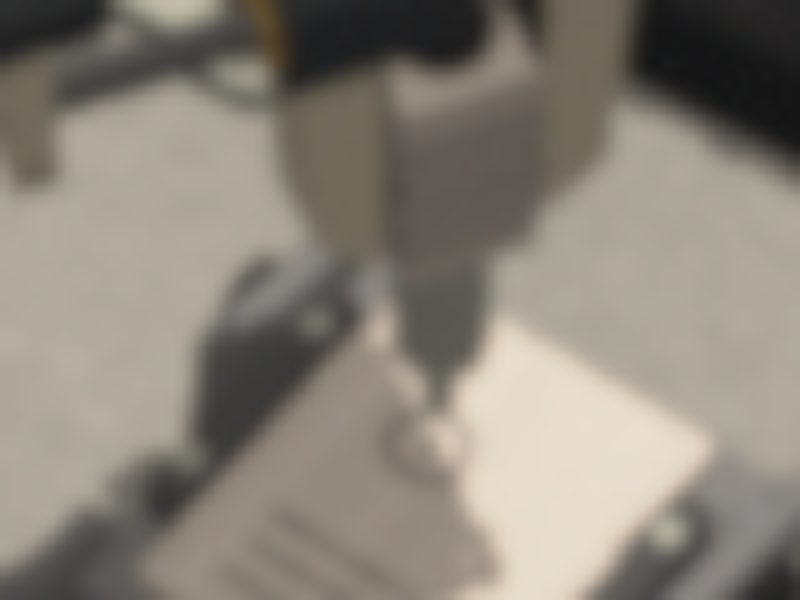

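carry_out(
  travel=[
    [0.003, 0.0009, -0.0005],
    [0.003, 0.0008, -0.0005],
    [0.002, 0, 0],
    [0.002, 0, 0],
    [0.001, 0, 0],
    [0.001, 0, 0],
    [0.001, 0, 0],
    [0, 0, 0],
    [0, 0, 0],
    [0, 0, 0],
  ],
  delta_rot=[
    [0, 0, 0],
    [0, 0, 0],
    [0, 0, 0],
    [0, 0, 0],
    [0, 0, 0],
    [0, 0, 0],
    [0, 0, 0],
    [0, 0, 0],
    [0, 0, 0],
    [0, 0, 0],
  ],
)

```text
t: 9.33
tcp_pos: [0.6101, -0.2026, 0.1358]
tool_rot: [[0.225, 0.511, 0.83], [-0.0, 0.852, -0.524], [-0.974, 0.118, 0.192]]
contact_force: [-1.6, 0.1, -0.3]
finger_gap: 0.026
```

```bash
python3 avg.py b 20
```

```text
t 10.3333 p [ 0.6101 -0.2027  0.1358] sd [0. 0. 0.] 
x [ 0.2252 -0.0005 -0.9743] F [-1.0275  0.884   0.0654] sd [0.5193 0.5337 0.4921] along -x 0.2954797056520152 gap 0.026166211146567104
tip [ 0.6276 -0.2027  0.0603] [[352.5893 214.5012]]
height over face -0.0028782059083221788
```

View pics/sb.png

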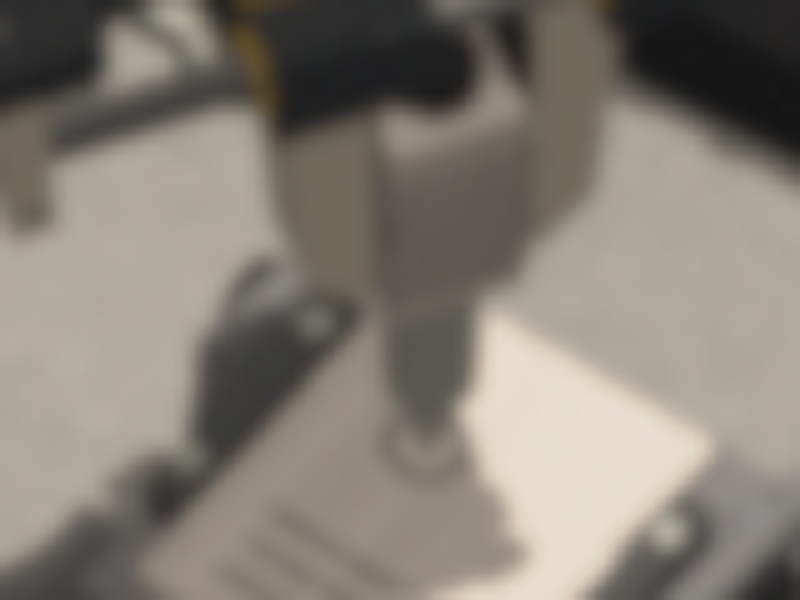

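carry_out(
  travel=[
    [0.0008, 0, 0],
    [0.0009, 0, 0],
    [0.0009, 0, 0],
    [0.0009, 0, 0],
    [0, 0, 0],
    [0, 0, 0],
    [0, 0, 0],
    [0, 0, 0],
  ],
  delta_rot=[
    [0, 0, 0],
    [0, 0, 0],
    [0, 0, 0],
    [0, 0, 0],
    [0, 0, 0],
    [0, 0, 0],
    [0, 0, 0],
    [0, 0, 0],
  ],
)

```text
t: 11.0
tcp_pos: [0.611, -0.2027, 0.1325]
tool_rot: [[0.225, 0.511, 0.83], [-0.001, 0.852, -0.524], [-0.974, 0.118, 0.192]]
contact_force: [-1.0, 1.0, 1.5]
finger_gap: 0.0258
```

```bash
python3 avg.py c 40
```

```text
t 13.0 p [ 0.611  -0.2027  0.1324] sd [0. 0. 0.] 
x [ 0.2253 -0.0005 -0.9743] F [-0.6052  0.2876  1.2096] sd [0.546  0.4643 0.4756] along -x 1.3149871414083982 gap 0.02631840716958187
tip [ 0.6284 -0.2027  0.0569] [[352.6124 215.492 ]]
height over face -0.006388964830823254
```

View pics/sc.png

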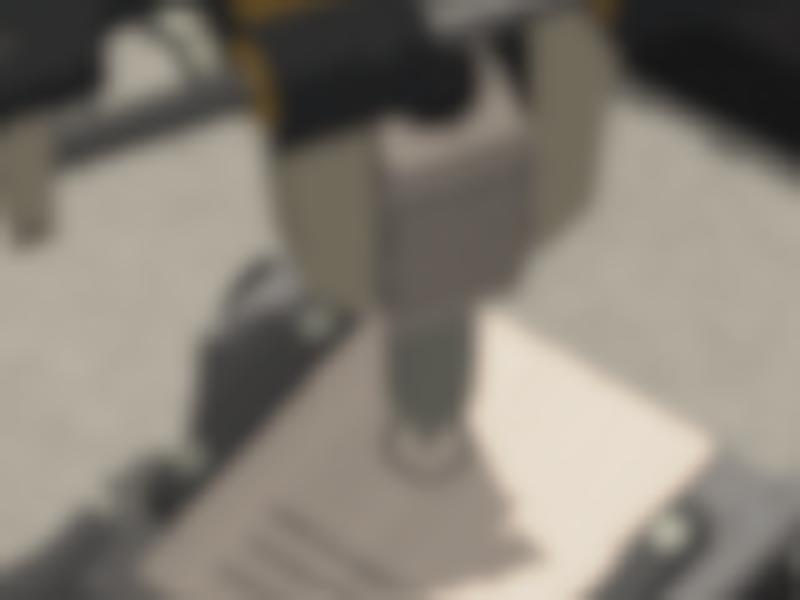

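```bash
python3 - <<'E'
import cv2,numpy as np
a=cv2.imread("pics/side0_raw.png");b=cv2.imread("pics/rawc.png")
c=lambda im:cv2.resize(im[185:285,300:412],None,fx=3.5,fy=3.5,interpolation=cv2.INTER_CUBIC)
cv2.imwrite("pics/cmp.png",np.hstack([c(a),c(b)]))
E
```

```text
(no output)
```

View pics/cmp.png

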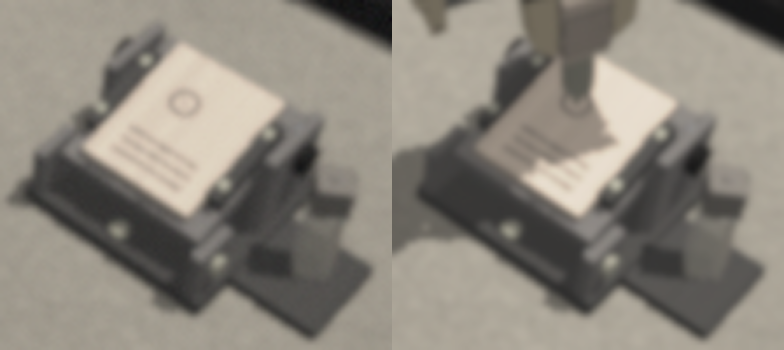

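The blank (right corner at about (677,103), against (285,103) before plus the 392 px pane offset) and the bit case (at (730,235)) haven't moved. The tip sits inside the ring at about (575,103). Handing in now.

```bash
python3 -c "
from cell import *
print(hand_in());print(get_obs()['t'])"
```

```text
the job is handed in; nothing more can be done
None
the job is handed in; nothing more can be done
```

I took the probe out of the leftmost stand. It is now held, in the gripper, on the right-hand blank, the one with the bit case on its ledge. The job is handed in at about 13 s of the 48 s.

**Last checks:**
- **Tip position:** in the side view the tip is within about 1 px (2 mm) of the ring centre. The top view could not confirm this, because the arm blocks it.
- **Plunger travel:** the axial force rose by 2.5 N over the value just before contact, which means about 6.1 mm. My geometry gives about 6.4 mm, so both put it near half way and well short of the 12 mm end stop.
- **Squareness:** the probe leans 13.0°, the same as the fitted face tilt. That fit is good to about 1°.
- **Grip:** the opening is 26 mm with no sign of slipping.
- **Other objects:** the right-hand blank and the bit case look the same as in the first picture. I did not re-check the left fixture or its nut at the end, but the probe was never lowered near either.

**Disagreements:**
- **Ring offset:** the ring measures about 12 mm up-slope of the blank's middle in both cameras, not the stated 17 mm. I followed the visible ring.
- **Sideways force:** about 1 N of unexplained sideways force appeared when the tip first touched. It fell to about 0.4 N at the final pose, close to the sensor noise.

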